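# Pick the green guest soap with the tongs

### The arm

A 6-joint arm with a two-finger parallel gripper is mounted at the origin on a cart in front of the work surface, level with it; the furniture and walls round the work are solid. World frame = base frame: x ahead of the robot, y to its left, z up, the work surface at z = 0. Lengths are in m, angles in degrees, forces in N, time in s.
With the tool pointing down it reaches from about 0.35 to 0.875 m from the base axis. Payload 4.2 kg.
Tool frame: the origin (TCP) lies between the finger pads; the fingertips stand 14 mm ahead of it and the grasp point (between the pads) lies 5 mm behind it; x points along the fingers, y is the direction in which the jaws open and shut, and the axes are right-handed (so a half turn about x gives the same grasp; the last joint's range is limited). The gripper opens to 87 mm and grips with 3 to 60 N. Pads are 19 mm wide; open, the fingers measure 117 mm over their backs; the gripper's body (75 mm by 190 mm) begins 51 mm behind the grasp point.
Start: joints at [89.244, 22.042, 0.453, 0, -68.411, -14.817], TCP at [0.168, 0.602, 0.237] pointing down, gripper open.
Joint ranges: [-179.83, 179.83], [-69.29, 118.12], [-61.27, 80.66], [-181.25, 117.63], [-171.15, -9.14], [-177.46, 177.46]. Speed limits (degrees/s): [159.86, 159.86, 180, 180, 180, 180].

### API

Orientations are given as a 3x3 rotation matrix whose columns are the frame's x, y, z axes.
In Python, from station import r, imaging, job gives the robot as it stands. The module is installed in compiled form; this text tells all that it offers.
- The arm moves only by the tool apply_moves, never from a script. Its arguments are lists of equal length, an entry for each row: "xyz": the shift along the tool's x, y, z in m, a list of three; "twist": the turn about the tool's x in degrees; "claw": the opening, from 0 (shut) to 1 (fully open). A call has 1 to 12 rows; each row shifts and turns the pose as measured when the row begins, along the tool's axes as they then stand; what a row does not reach is not made up. A row lasts 1/10 s, in which the tool goes at most 50 mm and 8.59 degrees, less where a joint would pass 70% of its speed; a pose out of reach is approached as far as the arm can. A call is refused whole if a number of a shift passes 0.05 or a number of a turn 8.59, either way. A call with a gripper value outside its range is refused whole. The fingers move at their own pace and stop on an object; the grip force is fixed at half the most. Time passes only in rows, so rows that do not move let the fingers close. It gives the time, the measured TCP pose, the force and the opening at its end, in the units of the state.
- r.sense(): the state, without advancing time (a new reading comes with each control period).
- imaging.capture(name): name is "scene" or "side" or "wrist"; returns a dict with "pixels" (420x560x3 uint8, red, green, blue), "mtx" (3x3 intrinsics, pixels), "distortion" ([k1, k2, p1, p2, k3] as OpenCV has them; the pictures are not rectified), "view" (4x4, takes a point from world to camera coordinates). Camera axes: x right, y down, z forward; pixel columns grow to the right and rows downward; lengths in m; the calibration is good to about 2 mm. A picture is of the moment at which its call begins. There is no depth.
- job.finish_job(): hands the job in, once; it reports no verdict.
Trained networks look in a picture, given as the dict that the camera call returned (one of the last four; its "shot" number tells which), for a name from the list of things; names that differ only in an ending like _2 or _b are one class to them, and where a whole thing is asked for, a point or a joint stands for the part that bears it (a point fixed in the world has none). Each returns a list of dicts, best first, with "p" (0 to 1); they miss things now and then, are a little off and sometimes report something else, mostly with a low value. They report only what shows in the picture. A call takes as long as a camera call.
- imaging.regions_of(query, picture): "mask" (420x560 bool, what is visible of it) and "centre" ([column, row] in pixels, amid what is visible of it).
The state is a dict: "time_s": time; "joints": joint angles; "joint_velocities": joint speeds; "effort": joint torques, N m; "tcp_pos": TCP position; "ee_rot": TCP orientation; "wrist_force": force on the tool from outside, world axes, zero at the start; "moment": the same for the moment, N m; "gripper_width": opening from 0.0 (shut) to 1.0 (fully open).
Only numpy, scipy, OpenCV 4.12 (cv2) and the standard library are available. Lean on these libraries where they do the work, as an engineer would, in place of code of your own. Each camera call takes 0.05 s, during which the arm holds its last target.

### The job

A customer has chosen the green unwrapped soap. Take the small spring tongs out of their white caddy, pick the green soap off the marble board with them, and finish while still holding it in the tongs in mid-air, well above the middle of the open gift box. For hygiene the fingers must never touch a soap, and leave the other two soaps and the goods round about where they are.

Things in the scene. Friction and masses are not known exactly. Their poses are not given: they have to be found in the camera images.
- tongs: Spring tongs of steel strip with wooden head, grips and jaws, 147 mm tall, about 80 g, standing in the caddy head up, jaws down. Origin: midway between the jaws at their lower edge; z runs up to the head, x across the strips, y the line along which the jaws open and close. Two arms swing about pivots 136 mm above the origin and move equally, mirror-wise. Springs hold them open against a stop.
- tongs_grip (a point): Midway between the two wooden grips, 100 mm above the tongs' origin: pinch here from above, closing along the tongs' y. Grips: round bars, 14 mm thick, 22 mm long along x; 52 mm over their outsides when open, about 44 with the jaws on a soap, 37 shut. The head reaches 47 mm above this point. 4 N a side starts closing, 6 N reaches the soap. Let back past 52 mm, the tongs drop.
- tongs_jaws (a point): Midway between the tongs' two jaws, 13.5 mm above the tongs' origin, 86.5 mm below the grip point. The jaws are plain paddles 22 mm wide in x, reaching from 0 to 27 mm above the origin; 60 mm between them and 72 mm over their outsides when open, about 10 mm between when shut. Their gap changes 3.3 times as fast as the width over the grips, with a force 3.3 times less.
- caddy: White ceramic open caddy on a solid foot, 42 x 92 mm outside, 88 mm high, walls 5 mm, fixed. The tongs stand on its inner floor, 45 mm above the table, with 5 mm to spare each way in x and about 3 in y, and lift straight up out of it. Origin under its centre; y is its long side, like the tongs' y.
- green_soap: The green soap, origin at the centre of its underside, z up.
- green_soap_center (a point): Centre of the green soap, 13.5 mm above the board: a round flat-bottomed soap, 36 mm across (straight side from 4 to 18 mm up), 27 mm high with a slightly domed top, 25 to 50 g.
- pink_soap: Pink soap of the same shape (36 mm across, 27 mm high); origin at the centre of its underside. To be left alone.
- yellow_soap: Yellow soap of the same shape (36 mm across, 27 mm high); origin at the centre of its underside. To be left alone.
- board: White marble display board, 90 x 230 mm, on a dark wooden plinth, its top 45 mm above the table, fixed; origin under its centre at table height, y along its long side. The three soaps stand on top in a row along y, 75 mm apart, in any order.
- gift_box: Open brown cardboard gift box, 95 x 110 mm, 40 mm high, walls 3 mm, fixed; origin under its centre. Close to its right (-y) side stands a fixed wooden crate, 207 mm high, with goods on top up to 340 mm above the table (a dark tube at x 0.60, y 0.075 m); the crate's corner nearest the robot is at x 0.495, y -0.03 m, behind the line from caddy to board: pass in front of it.
- gift_box_rim (a point): Centre of the gift box's open mouth, at the height of its rim, 40 mm above the table.
- small_tin: Bystander: round flowered tin, 74 mm across, 32 mm high, at the right; origin at the centre of its underside.
- small_bottle: Bystander: little green bottle with white cap lying on its side, 72 x 27 x 26 mm, near the front edge; origin at the centre of its underside.
- balm: Bystander: small green carton, 50 x 50 x 22 mm, near the front edge at the left; origin at the centre of its underside.

How it is judged (in metres and radians):
On the way, in this order (a step that is already met when the one before it is completed fails the run):
1. the tongs are held in the fingers, lifted clear of the caddy, the green soap still on the board (height (world z) of tongs above 0.09 m and contact force between tongs and the fingers above 1 N and contact force between tongs and caddy below 0.05 N and height (world z) of green_soap below 0.05 m), for 0.1 s.
2. the green soap is lifted off the board in the jaws of the tongs (height (world z) of green_soap above 0.06 m and contact force between green_soap and tongs above 0.3 N and contact force between green_soap and board below 0.05 N), for 0.2 s.
At the end, for the whole second after the job is handed in: The green soap hangs still in the jaws of the tongs, held in the fingers, neither touching the box: soap centre within 30 mm of the middle of the gift box from above and over 90 mm above the table. Pink and yellow soaps within 15 mm of where they stood (horizontal distance between green_soap_center and gift_box_rim below 0.03 m and height (world z) of green_soap_center above 0.09 m and contact force between green_soap and tongs above 0.3 N and contact force between tongs and the fingers above 1 N and contact force between each of tongs, green_soap and gift_box below 0.05 N and contact force between green_soap and the arm below 0.05 N and linear speed of green_soap below 0.03 m/s and distance of each of pink_soap, yellow_soap from where it was at the start of the episode below 0.015 m); the arm keeps its last pose, push and grip.
It fails at once if the fingers or the arm touch a soap (contact force between any of green_soap, pink_soap, yellow_soap and the fingers above 0.05 N or contact force between any of green_soap, pink_soap, yellow_soap and the arm above 0.05 N).
It fails at once if another soap or a bystander is moved (distance of any of pink_soap, yellow_soap from where it was at the start of the episode above 0.015 m or distance of any of small_tin, small_bottle, balm from where it was at the start of the episode above 0.03 m).
It also fails if it takes over 43 s, if anything falls off the work surface, if the arm or the gripper's body presses on something with over 40 N, if the wrist force passes 120 N, or if a joint passes its speed limit or range.

## Working session

There is one attempt and no reset: what is moved stays moved. The work goes in short steps, Python scripts to look and compute and a tool call to move; the robot and the scene stay as the last step left them, time stands still between calls to the robot, and variables do not carry over. Pictures are saved under pics/ and viewed, and the job is handed in when it is done.

Besides the shell and the picture viewer there is one more tool, called after "Call:" as name([rows], argument=value, ...), one row to a line, values as JSON. apply_moves: Moves the arm, as the interface text tells. Its arguments: {"type":"object","properties":{"xyz":{"type":"array","items":{"type":"array","items":{"type":"number"}}},"twist":{"type":"array","items":{"type":"number"}},"claw":{"type":"array","items":{"type":"number"}}},"required":["xyz","twist","claw"]}

```bash
mkdir -p pics; cat > h.py <<'E'
import numpy as np, cv2
from station import r, imaging, job
def cap(name,fn=None):
    p=imaging.capture(name)
    if fn: cv2.imwrite('pics/'+fn,cv2.cvtColor(p['pixels'],cv2.COLOR_RGB2BGR))
    return p
def ray(p,uv):
    n=cv2.undistortPoints(np.array([[uv]],float),np.array(p['mtx']),np.array(p['distortion']))[0,0]
    V=np.array(p['view']);R=V[:3,:3];t=V[:3,3]
    return -R.T@t, R.T@np.array([n[0],n[1],1])
def at_z(p,uv,z):
    c,d=ray(p,uv); return c+d*(z-c[2])/d[2]
def proj(p,X):
    V=np.array(p['view']);rv=cv2.Rodrigues(V[:3,:3])[0]
    return cv2.projectPoints(np.array(X,float).reshape(-1,1,3),rv,V[:3,3],np.array(p['mtx']),np.array(p['distortion']))[0].reshape(-1,2)
def tri(obs):
    A=np.zeros((3,3));b=np.zeros(3)
    for p,uv in obs:
        c,d=ray(p,uv);d/=np.linalg.norm(d);M=np.eye(3)-np.outer(d,d);A+=M;b+=M@c
    return np.linalg.solve(A,b)
E
python3 - <<'E'
from h import *
s=r.sense();print({k:np.round(v,3).tolist() for k,v in s.items()})
P={n:cap(n,n+'0.png') for n in('scene','side','wrist')}
for n in P:
    V=np.array(P[n]['view']);print(n,-V[:3,:3].T@V[:3,3],V[2,:3])
    for q in('tongs','tongs_grip','caddy','green_soap','pink_soap','yellow_soap','board','gift_box'):
        for o in imaging.regions_of(q,P[n])[:2]:
            ys,xs=np.where(o['mask'])
            print(n,q,round(o['p'],2),np.round(o['centre'],1),len(xs),xs.min(),xs.max(),ys.min(),ys.max())
E
```

```text
{'time_s': 0.0, 'joints': [89.244, 22.092, 0.378, -0.031, -68.41, -14.816], 'joint_velocities': [0.051, 0.025, 0.038, -0.009, -0.149, -0.072], 'effort': [-0.001, -39.067, 18.741, 4.22, 0.011, -0.0], 'tcp_pos': [0.168, 0.602, 0.235], 'ee_rot': [[-0.001, -0.269, -0.963], [-0.002, -0.963, 0.269], [-1.0, 0.002, -0.0]], 'wrist_force': [0.124, 0.413, 0.111], 'moment': [0.02, 0.015, 0.043], 'gripper_width': 0.997}
scene [-0.10356802 -0.41398539  1.06441852] [ 0.50019826  0.44875439 -0.74055466]
scene tongs 0.73 [323.6 260.3] 313 313 330 248 284
scene tongs 0.47 [275.2 277.4] 201 264 285 271 289
scene tongs_grip 0.72 [322.2 261.4] 345 313 331 248 284
scene caddy 0.55 [322.5 283.5] 695 306 336 261 302
scene green_soap 0.61 [234.1 219.2] 120 229 240 213 224
scene pink_soap 0.53 [272.1 236.5] 107 271 281 230 241
scene pink_soap 0.38 [351.1 321.2] 661 335 363 311 340
scene yellow_soap 0.51 [254.3 228.6] 92 249 259 223 233
scene board 0.92 [256.4 236.3] 1684 219 292 208 260
scene board 0.15 [322.9 282.5] 727 306 336 261 302
scene gift_box 0.62 [274.7 200.4] 681 259 285 182 216
scene gift_box 0.39 [349.7 324.4] 660 335 363 312 340
side [0.55134336 1.3081739  0.56796081] [-0.03847137 -0.92930455 -0.36730506]
side tongs 0.73 [300.  178.5] 325 292 301 162 197
side tongs_grip 0.6 [298.8 179.6] 301 292 301 163 197
side tongs_grip 0.48 [307.5 198.2] 140 306 317 193 206
side caddy 0.67 [296.4 204.2] 519 286 306 189 222
side green_soap 0.43 [302.3 248.6] 71 298 305 241 252
side pink_soap 0.54 [290.2 227.4] 119 284 295 220 230
side yellow_soap 0.69 [299.7 234.1] 117 293 304 230 241
side board 0.66 [290.7 244.1] 697 276 323 223 260
side board 0.66 [296.5 237.4] 131 293 305 230 242
side gift_box 0.52 [229.9 256.7] 123 226 233 241 271
side gift_box 0.33 [287.4 229.6] 80 285 294 221 229
wrist [0.24408512 0.5802329  0.3838112 ] [-0.2830568   0.07542356 -0.95613291]
```

```bash
python3 - <<'E'
import cv2
a=cv2.imread('pics/scene0.png');b=cv2.imread('pics/side0.png')
cv2.imwrite('pics/s_c.png',cv2.resize(a[160:360,200:400],None,fx=3,fy=3,interpolation=cv2.INTER_CUBIC))
cv2.imwrite('pics/d_c.png',cv2.resize(b[140:300,200:400],None,fx=3.5,fy=3.5,interpolation=cv2.INTER_CUBIC))
E
```

```text
(no output)
```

View pics/scene0.png

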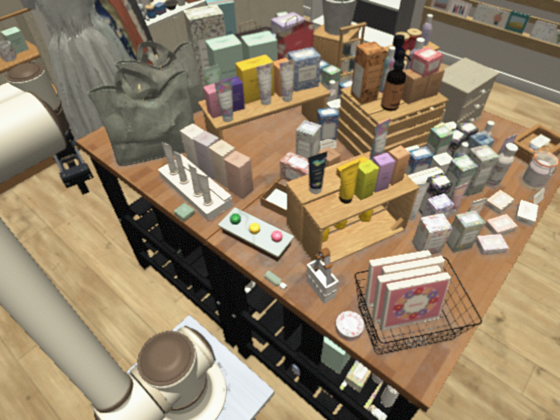

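View pics/side0.png

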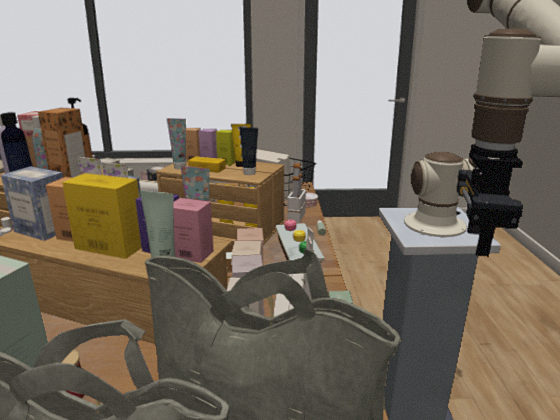

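View pics/wrist0.png

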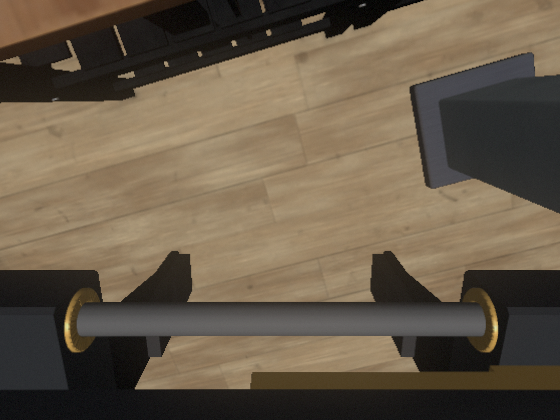

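```bash
ls pics
```

```text
d_c.png
s_c.png
scene0.png
side0.png
wrist0.png
```

View pics/s_c.png

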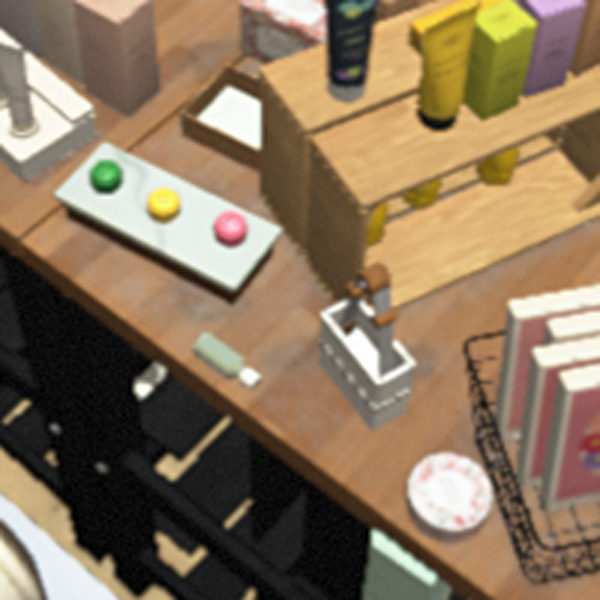

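View pics/d_c.png

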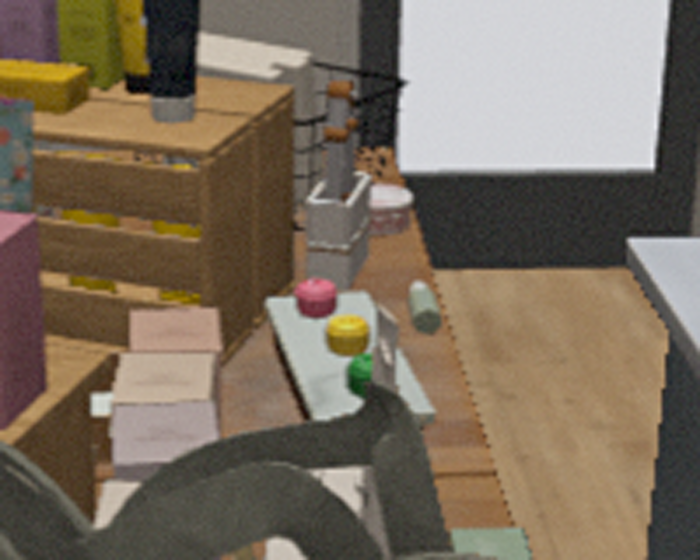

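```bash
python3 - <<'E'
from h import *
p=cap('scene');q=cap('side')
f=lambda a,b:(200+a/3,160+b/3)
g=lambda a,b:(200+a/3.5,140+b/3.5)
C=[f(322,316),f(355,295),f(414,362),f(380,390)]
for c in C: print('rim',at_z(p,c,.088).round(4))
print('board',[at_z(p,f(*c),.045).round(4).tolist() for c in((105,145),(57,193),(235,287),(280,237))])
for n,c in (('g',(106,174)),('y',(164,203)),('p',(231,227))): print(n,at_z(p,f(*c),.0585+.003).round(4))
for n,c in (('y',(348,336)),('p',(316,297))): print('side',n,at_z(q,g(*c),.0585).round(4))
print('box', [at_z(p,f(*c),.04).round(4).tolist() for c in((235,67),(184,118))], at_z(p,f(263,150),.04))
print('tin',at_z(p,f(450,490),.032),'bottle',at_z(p,f(225,358),.013))
print('head',at_z(p,f(372,272),.19))
E
```

```text
rim [ 0.4441 -0.0284  0.088 ]
rim [ 0.483  -0.0374  0.088 ]
rim [ 0.4588 -0.1228  0.088 ]
rim [ 0.4154 -0.1168  0.088 ]
board [[0.4908, 0.3093, 0.045], [0.409, 0.2996, 0.045], [0.4394, 0.0758, 0.045], [0.5167, 0.0817, 0.045]]
g [0.4525 0.2675 0.0615]
y [0.4633 0.1935 0.0615]
p [0.4843 0.1199 0.0615]
side y [0.4624 0.2039 0.0585]
side p [0.4835 0.1253 0.0585]
box [[0.6789, 0.2838, 0.04], [0.5802, 0.2739, 0.04]] [0.60060573 0.17513628 0.04      ]
tin [ 0.40352154 -0.20765261  0.032     ] bottle [0.38585441 0.04284143 0.013     ]
head [ 0.45033668 -0.07322485  0.19      ]
```

```bash
python3 - <<'E'
from h import *
p=cap('scene')
for z in(0,.08,.1,.12,.15,.207): print(z,((proj(p,[.495,-.03,z])[0]-[200,160])*3).round())
s=r.sense();print(s['time_s'])
w=cap('wrist');V=np.array(w['view']);print(np.round(w['mtx'],1),w['distortion'])
R=np.array(s['ee_rot']);c=-V[:3,:3].T@V[:3,3];print('cam in tool',R.T@(c-s['tcp_pos']),R.T@V[2,:3],R.T@V[0,:3])
E
```

```text
0 [351. 335.]
0.08 [356. 288.]
0.1 [357. 276.]
0.12 [358. 263.]
0.15 [360. 243.]
0.207 [364. 204.]
1.5
[[369.3   0.  280.8]
 [  0.  369.3 210.3]
 [  0.    0.    1. ]] [0.00566909 0.         0.         0.         0.        ]
cam in tool [-0.14821763  0.00030924 -0.0793818 ] [0.95610623 0.00151948 0.29301632] [-0.00118965  0.99999844 -0.00130383]
```

```bash
cat >> h.py <<'E'
def plan(target,yaw,n):
    s=r.sense();R=np.array(s['ee_rot']);t=np.array(s['tcp_pos']);d=np.array(target)-t
    y0=np.degrees(np.arctan2(R[1,1],R[0,1]));dy=(yaw-y0+180)%360-180
    if yaw<-200: dy=yaw-y0
    print('t',s['time_s'],'tcp',t.round(4),'yaw',y0.round(2),'xaxis',R[:,0].round(3),'d',d.round(4),'F',np.round(s['wrist_force'],1),'w',round(s['gripper_width'],3))
    out=[]
    for i in range(n):
        f=np.radians(y0+dy*i/n); dd=d/n
        out.append([round(-dd[2],4),round(dd[0]*np.cos(f)+dd[1]*np.sin(f),4),round(dd[0]*np.sin(f)-dd[1]*np.cos(f),4)])
    print('twist/row',round(-dy/n,2));print(out)
E
python3 -c "
from h import *
plan([.40,.05,.37],-286.5,22)"
```

```text
t 1.55 tcp [0.1678 0.602  0.2365] yaw -105.58 xaxis [-0.  0. -1.] d [ 0.2322 -0.552   0.1335] F [-0.   0.9  0.3] w 1.001
twist/row 8.22
[[np.float64(-0.0061), np.float64(0.0213), np.float64(-0.0169)], [np.float64(-0.0061), np.float64(0.0187), np.float64(-0.0198)], [np.float64(-0.0061), np.float64(0.0157), np.float64(-0.0223)], [np.float64(-0.0061), np.float64(0.0123), np.float64(-0.0243)], [np.float64(-0.0061), np.float64(0.0087), np.float64(-0.0258)], [np.float64(-0.0061), np.float64(0.005), np.float64(-0.0268)], [np.float64(-0.0061), np.float64(0.0011), np.float64(-0.0272)], [np.float64(-0.0061), np.float64(-0.0028), np.float64(-0.0271)], [np.float64(-0.0061), np.float64(-0.0067), np.float64(-0.0264)], [np.float64(-0.0061), np.float64(-0.0104), np.float64(-0.0252)], [np.float64(-0.0061), np.float64(-0.0139), np.float64(-0.0234)], [np.float64(-0.0061), np.float64(-0.0171), np.float64(-0.0212)], [np.float64(-0.0061), np.float64(-0.0199), np.float64(-0.0185)], [np.float64(-0.0061), np.float64(-0.0224), np.float64(-0.0155)], [np.float64(-0.0061), np.float64(-0.0244), np.float64(-0.0121)], [np.float64(-0.0061), np.float64(-0.0259), np.float64(-0.0085)], [np.float64(-0.0061), np.float64(-0.0268), np.float64(-0.0047)], [np.float64(-0.0061), np.float64(-0.0272), np.float64(-0.0009)], [np.float64(-0.0061), np.float64(-0.0271), np.float64(0.003)], [np.float64(-0.0061), np.float64(-0.0263), np.float64(0.0069)], [np.float64(-0.0061), np.float64(-0.0251), np.float64(0.0106)], [np.float64(-0.0061), np.float64(-0.0233), np.float64(0.0141)]]
```

Call:
apply_moves([
  [-0.01,0.021,-0.017],
  [-0.01,0.019,-0.02],
  [-0.01,0.016,-0.022],
  [-0.01,0.012,-0.024],
  [-0.01,0.009,-0.026],
  [-0.01,0.005,-0.027],
  [-0.01,0.001,-0.027],
  [-0.01,-0.003,-0.027],
  [-0.01,-0.007,-0.026],
  [-0.01,-0.01,-0.025],
  [-0.01,-0.014,-0.023],
  [-0.01,-0.017,-0.021],
], twist=[8.2,8.2,8.2,8.2,8.2,8.2,8.2,8.2,8.2,8.2,8.2,8.2], claw=[1,1,1,1,1,1,1,1,1,1,1,1])

```text
time_s: 2.75
tcp_pos: [0.2886, 0.2886, 0.3599]
ee_rot: [[0.001, -0.885, 0.466], [-0.002, 0.466, 0.885], [-1.0, -0.002, -0.001]]
wrist_force: [0.5, 0.4, -0.3]
gripper_width: 0.998
```

```bash
sed -i 's/round(\(-dd\[2\]\),4)/round(float(-dd[2]),4)/; s/round(dd\[0\]\*np.cos(f)+dd\[1\]\*np.sin(f),4)/round(float(dd[0]*np.cos(f)+dd[1]*np.sin(f)),4)/; s/round(dd\[0\]\*np.sin(f)-dd\[1\]\*np.cos(f),4)/round(float(dd[0]*np.sin(f)-dd[1]*np.cos(f)),4)/' h.py
python3 -c "
from h import *
print(np.round(r.sense()['joints'],1))
plan([.40,.05,.37],73.5,11)"
```

```text
[ 68.1  -4.1 -13.9   0.1 -80.2 -95.9]
t 2.75 tcp [0.2886 0.2886 0.3599] yaw 152.24 xaxis [ 0.001 -0.002 -1.   ] d [ 0.1114 -0.2386  0.0101] F [ 0.5  0.4 -0.3] w 0.998
twist/row 7.16
[[-0.0009, -0.0191, -0.0145], [-0.0009, -0.0207, -0.012], [-0.0009, -0.022, -0.0093], [-0.0009, -0.023, -0.0065], [-0.0009, -0.0237, -0.0036], [-0.0009, -0.0239, -0.0006], [-0.0009, -0.0238, 0.0024], [-0.0009, -0.0233, 0.0053], [-0.0009, -0.0225, 0.0082], [-0.0009, -0.0213, 0.0109], [-0.0009, -0.0198, 0.0135]]
```

Call:
apply_moves([
  [-0.001,-0.019,-0.0145],
  [-0.001,-0.0205,-0.012],
  [-0.001,-0.022,-0.009],
  [-0.001,-0.023,-0.0065],
  [-0.001,-0.0235,-0.0035],
  [-0.001,-0.024,-0.0005],
  [-0.001,-0.024,0.0025],
  [-0.001,-0.0235,0.0055],
  [-0.001,-0.0225,0.008],
  [-0.001,-0.0215,0.011],
  [-0.001,-0.02,0.0135],
], twist=[7.2,7.2,7.2,7.2,7.2,7.2,7.2,7.2,7.2,7.2,7.2], claw=[1,1,1,1,1,1,1,1,1,1,1])

```text
time_s: 3.85
tcp_pos: [0.3948, 0.0348, 0.3759]
ee_rot: [[0.01, 0.346, 0.938], [0.009, 0.938, -0.346], [-1.0, 0.012, 0.006]]
wrist_force: [1.1, 0.2, 0.4]
gripper_width: 0.997
```

```bash
python3 - <<'E'
from h import *
import pickle
w=cap('wrist','w1.png')
print(np.round(r.sense()['joints'],1),r.sense()['tcp_pos'])
for q in('tongs','caddy','green_soap','pink_soap','board','gift_box'):
    for o in imaging.regions_of(q,w)[:2]:
        ys,xs=np.where(o['mask'])
        print(q,round(o['p'],2),np.round(o['centre'],1),len(xs),xs.min(),xs.max(),ys.min(),ys.max())
pickle.dump({k:w[k] for k in('mtx','distortion','view')},open('w1.pkl','wb'))
E
```

```text
[ 2.84e+01 -5.90e+00 -1.33e+01 -1.00e-01 -8.20e+01 -1.39e+02] [0.39557257 0.03294546 0.37603515]
tongs 0.66 [208.4 260.9] 1410 182 245 225 285
tongs 0.21 [460.2 254.8] 4400 412 510 216 301
caddy 0.73 [215.7 224.7] 3034 178 255 203 254
green_soap 0.91 [470.3 137.3] 800 453 487 125 154
pink_soap 0.71 [365.3 204.3] 646 351 378 188 216
pink_soap 0.18 [458.7 251.9] 4306 413 509 217 301
board 0.61 [409.8 153.1] 9814 321 506 96 233
gift_box 0.76 [458.9 254.1] 4569 412 511 216 301
```

View pics/w1.png

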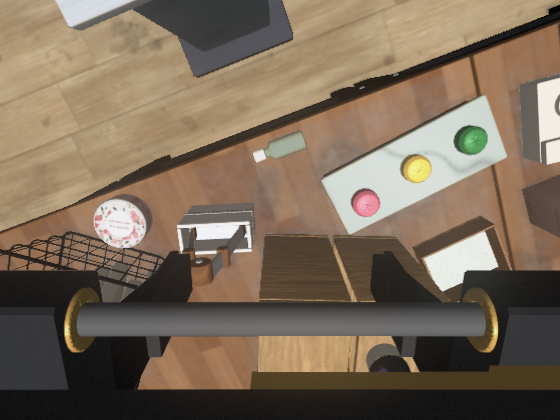

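```bash
python3 - <<'E'
import cv2
a=cv2.imread('pics/w1.png')
cv2.imwrite('pics/w1a.png',cv2.resize(a[190:310,160:300],None,fx=5,fy=5,interpolation=cv2.INTER_CUBIC))
cv2.imwrite('pics/w1b.png',cv2.resize(a[80:310,310:530],None,fx=2.6,fy=2.6,interpolation=cv2.INTER_CUBIC))
E
```

```text
(no output)
```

View pics/w1a.png

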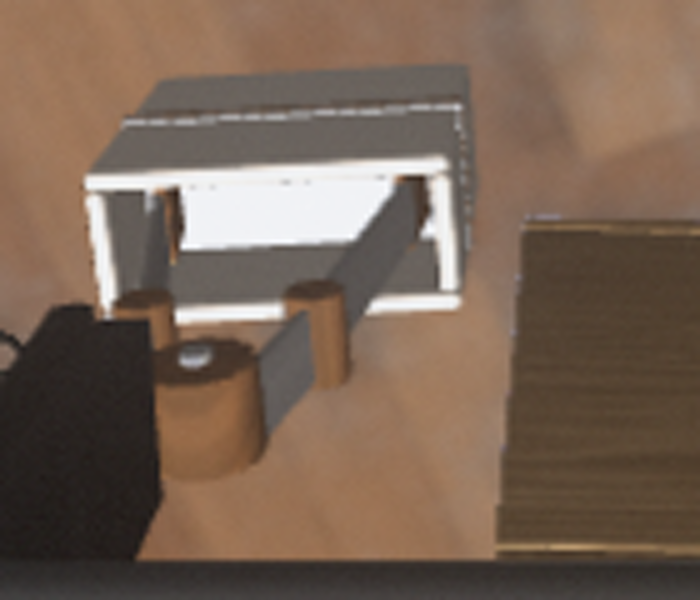

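View pics/w1b.png

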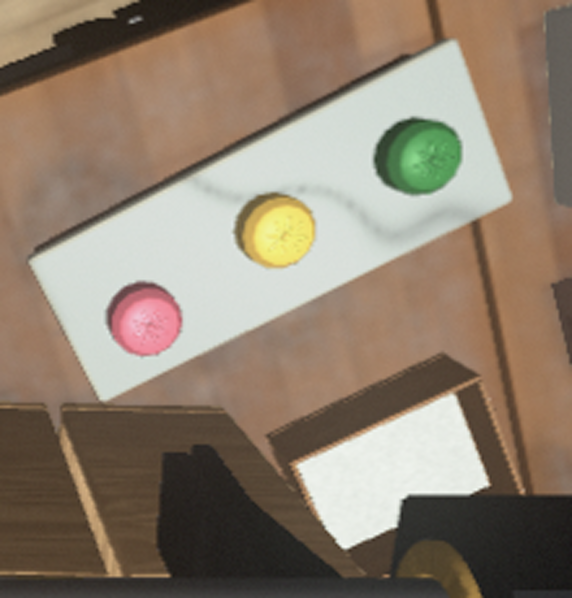

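```bash
python3 - <<'E'
from h import *
import pickle
w=pickle.load(open('w1.pkl','rb'))
a=lambda x,y:(160+x/5,190+y/5)
b=lambda x,y:(310+x/2.6,80+y/2.6)
C=np.array([at_z(w,a(*c),.088) for c in((85,178),(450,158),(462,300),(105,320))])
print(C.round(4)); print('ctr',C.mean(0))
for i,j in((0,1),(3,2),(0,3),(1,2)):
    d=C[j]-C[i];print(np.linalg.norm(d[:2]).round(4),np.degrees(np.arctan2(d[1],d[0])).round(1))
print('head',at_z(w,a(197,352),.192),'head disc', at_z(w,a(207,362),.192))
g=[at_z(w,a(143,297),.145),at_z(w,a(316,288),.145)];print('grip faces',g,(g[0]+g[1])/2, np.degrees(np.arctan2(*(g[1]-g[0])[1::-1])))
print('crate',at_z(w,a(522,222),.207),at_z(w,a(497,550),.207), at_z(w,b(218,408),.207))
B=np.array([at_z(w,b(*c),.045) for c in((30,260),(457,40),(512,200),(104,401))]);print('board',B.round(4),B.mean(0))
for n,c in(('g',(418,156)),('y',(276,232)),('p',(145,319))): print(n,at_z(w,b(*c),.0585).round(4))
X=np.array([at_z(w,b(*c),.04) for c in((288,463),(480,378),(522,492))]);print('box',X.round(4))
X=np.array([at_z(w,b(*c),.04) for c in((268,436),(445,353),(480,378),(288,463))]);print('box alt',X.round(4))
E
```

```text
[[ 0.4195 -0.1094  0.088 ]
 [ 0.4463 -0.0222  0.088 ]
 [ 0.4831 -0.0335  0.088 ]
 [ 0.4564 -0.121   0.088 ]]
ctr [ 0.45132307 -0.07153518  0.088     ]
0.0912 72.9
0.0915 73.0
0.0386 -17.4
0.0384 -17.0
head [ 0.43544457 -0.06345602  0.192     ] head disc [ 0.43809512 -0.06249498  0.192     ]
grip faces [array([ 0.43594035, -0.08691921,  0.145     ]), array([ 0.44730944, -0.05026528,  0.145     ])] [ 0.4416249  -0.06859224  0.145     ] 72.7674904861032
crate [0.42697142 0.00842073 0.207     ] [ 0.48889223 -0.02046107  0.207     ] [0.47086884 0.1192802  0.207     ]
board [[0.4379 0.0798 0.045 ]
 [0.4069 0.3048 0.045 ]
 [0.4928 0.3164 0.045 ]
 [0.5247 0.0927 0.045 ]] [0.46558307 0.19840638 0.045     ]
g [0.4508 0.2703 0.0585]
y [0.4632 0.1972 0.0585]
p [0.4836 0.1242 0.0585]
box [[0.5974 0.1776 0.04  ]
 [0.5847 0.2864 0.04  ]
 [0.6603 0.296  0.04  ]]
box alt [[0.5778 0.1712 0.04  ]
 [0.5641 0.2714 0.04  ]
 [0.5847 0.2864 0.04  ]
 [0.5974 0.1776 0.04  ]]
```

```bash
python3 -c "
from h import *
plan([.447,-.071,.29],76,5)"
```

```text
t 4.2 tcp [0.3945 0.0364 0.3756] yaw 70.15 xaxis [ 0.009  0.009 -1.   ] d [ 0.0525 -0.1074 -0.0856] F [-0.3  0.3  0.6] w 1.001
twist/row -1.17
[[0.0171, -0.0166, 0.0172], [0.0171, -0.017, 0.0168], [0.0171, -0.0173, 0.0165], [0.0171, -0.0177, 0.0161], [0.0171, -0.018, 0.0158]]
```

Call:
apply_moves([
  [0.017,-0.0165,0.017],
  [0.017,-0.017,0.017],
  [0.017,-0.0175,0.0165],
  [0.017,-0.0175,0.016],
  [0.017,-0.018,0.016],
  [0,0,0],
], twist=[-1.2,-1.2,-1.2,-1.2,-1.2,0], claw=[1,1,1,1,1,1])

```text
time_s: 4.8
tcp_pos: [0.4514, -0.0673, 0.2886]
ee_rot: [[0.014, 0.218, 0.976], [0.012, 0.976, -0.218], [-1.0, 0.015, 0.011]]
wrist_force: [-0.7, -0.2, -0.0]
gripper_width: 0.999
```

```bash
python3 -c "
from h import *
import pickle
w=cap('wrist','w2.png')
pickle.dump({k:w[k] for k in('mtx','distortion','view')},open('w2.pkl','wb'))
V=np.array(w['view']);print(-V[:3,:3].T@V[:3,3])
for X in ([.4515,-.0725,.145],[.4515,-.0725,.192],[.495,-.03,.207],[.495,-.03,0]): print(proj(w,X))
plan([.447,-.071,.24],76,3)"
```

```text
[ 0.36929123 -0.0514833   0.43585964]
[[272.54842889 201.45881473]]
[[272.06041756 220.29817573]]
[[346.16490995 272.71931595]]
[[315.23788342 194.19646992]]
t 4.85 tcp [ 0.4516 -0.0667  0.29  ] yaw 77.42 xaxis [ 0.017  0.012 -1.   ] d [-0.0046 -0.0043 -0.05  ] F [-0.  -0.   0.1] w 1.0
twist/row 0.47
[[0.0167, -0.0017, -0.0012], [0.0167, -0.0017, -0.0012], [0.0167, -0.0017, -0.0011]]
```

View pics/w2.png

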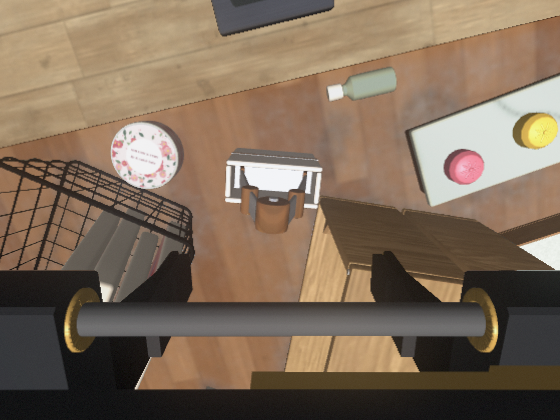

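```bash
cat >> h.py <<'E'
def plan(target,yaw,n):
    s=r.sense();R=np.array(s['ee_rot']);t=np.array(s['tcp_pos']);d=np.array(target)-t
    y0=np.degrees(np.arctan2(R[1,1],R[0,1]));dy=(yaw-y0+180)%360-180
    print('t',s['time_s'],'tcp',t.round(4),'yaw',y0.round(2),'xaxis',R[:,0].round(3),'d',d.round(4),'F',np.round(s['wrist_force'],1),'w',round(s['gripper_width'],3))
    from scipy.spatial.transform import Rotation as T
    out=[]
    for i in range(n):
        Ri=R@T.from_euler('x',-dy*i/n,degrees=True).as_matrix()
        out.append([round(float(v),4) for v in Ri.T@(d/n)])
    print('twist/row',round(-dy/n,2),out)
E
python3 -c "
from h import *
plan([.447,-.071,.17],76,8)"
```

```text
t 4.85 tcp [ 0.4516 -0.0667  0.29  ] yaw 77.42 xaxis [ 0.017  0.012 -1.   ] d [-0.0046 -0.0043 -0.12  ] F [-0.  -0.   0.1] w 1.0
twist/row 0.18 [[0.015, -0.0009, -0.0006], [0.015, -0.0009, -0.0006], [0.015, -0.0009, -0.0006], [0.015, -0.0009, -0.0006], [0.015, -0.0009, -0.0006], [0.015, -0.0009, -0.0006], [0.015, -0.0009, -0.0006], [0.015, -0.0009, -0.0006]]
```

Call:
apply_moves([
  [0.015,-0.002,-0.001],
  [0.015,-0.002,-0.001],
  [0.015,-0.001,-0.001],
  [0.015,-0.001,-0.001],
  [0.015,-0.001,-0.0005],
  [0.015,0,0],
  [0.015,0,0],
  [0.015,0,0],
  [0,0,0],
], twist=[0.2,0.2,0.2,0.2,0.2,0.2,0.2,0,0], claw=[1,1,1,1,1,1,1,1,1])

```text
time_s: 5.75
tcp_pos: [0.4524, -0.0605, 0.1757]
ee_rot: [[0.037, 0.224, 0.974], [0.015, 0.974, -0.225], [-0.999, 0.023, 0.032]]
wrist_force: [-0.9, 0.1, -1.5]
gripper_width: 1.003
```

```bash
python3 -c "
from h import *
w=cap('wrist','w3.png')
for X in ([.4515,-.0725,.145],[.4515,-.0725,.192],[.495,-.03,.207],[.495,-.03,0]): print(proj(w,X))
plan([.447,-.071,.152],76,3)"
```

```text
[[257.57305892 261.15989009]]
[[253.25965115 313.3955297 ]]
[[381.25067976 404.30787377]]
[[319.05871273 221.97387336]]
t 5.8 tcp [ 0.4533 -0.0605  0.177 ] yaw 77.07 xaxis [ 0.039  0.015 -0.999] d [-0.0063 -0.0105 -0.025 ] F [-0.2  0.1  1.2] w 0.999
twist/row 0.36 [[0.0082, -0.0041, -0.0016], [0.0082, -0.0041, -0.0015], [0.0082, -0.0041, -0.0015]]
```

View pics/w3.png

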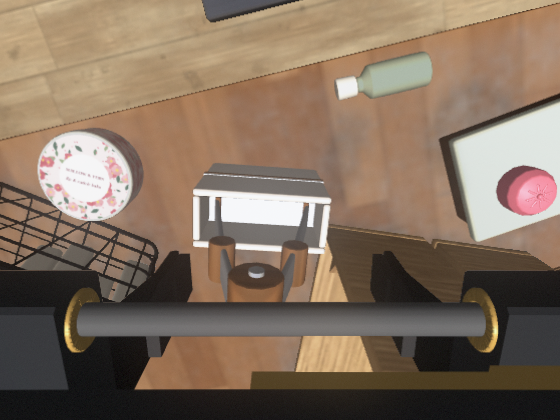

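Call:
apply_moves([
  [0.005,-0.006,-0.003],
  [0.005,-0.006,-0.003],
], twist=[0.4,0.3], claw=[1,1])

```text
time_s: 6.0
tcp_pos: [0.447, -0.0696, 0.1688]
ee_rot: [[0.045, 0.233, 0.971], [0.016, 0.972, -0.234], [-0.999, 0.026, 0.04]]
wrist_force: [-0.8, 0.0, 0.5]
gripper_width: 1.0
```

```bash
python3 -c "
from h import *
plan([.447,-.071,.152],76,2)"
```

```text
t 6.0 tcp [ 0.447  -0.0696  0.1688] yaw 76.54 xaxis [ 0.045  0.016 -0.999] d [ 0.     -0.0014 -0.0168] F [-0.8  0.   0.5] w 1.0
twist/row 0.27 [[0.0084, -0.0009, -0.0002], [0.0084, -0.0009, -0.0002]]
```

Call:
apply_moves([
  [0.006,-0.002,-0.001],
  [0.006,-0.001,-0.001],
  [0.005,-0.001,-0.001],
], twist=[0.2,0.2,0.1], claw=[1,1,1])

```text
time_s: 6.3
tcp_pos: [0.4435, -0.0734, 0.1515]
ee_rot: [[0.048, 0.243, 0.969], [0.016, 0.97, -0.244], [-0.999, 0.028, 0.043]]
wrist_force: [-0.3, -0.5, 0.3]
gripper_width: 1.0
```

```bash
python3 -c "
from h import *
cap('wrist','w4.png');cap('scene','s4.png')
plan([.447,-.071,.152],76,2)
a=cv2.imread('pics/s4.png');cv2.imwrite('pics/s4c.png',cv2.resize(a[190:330,230:390],None,fx=4,fy=4,interpolation=cv2.INTER_CUBIC))"
```

```text
t 6.4 tcp [ 0.4429 -0.0734  0.1511] yaw 75.92 xaxis [ 0.046  0.016 -0.999] d [0.0041 0.0024 0.0009] F [-0.1 -0.3 -0. ] w 1.001
twist/row -0.04 [[-0.0004, 0.0017, 0.0017], [-0.0004, 0.0017, 0.0017]]
```

View pics/w4.png

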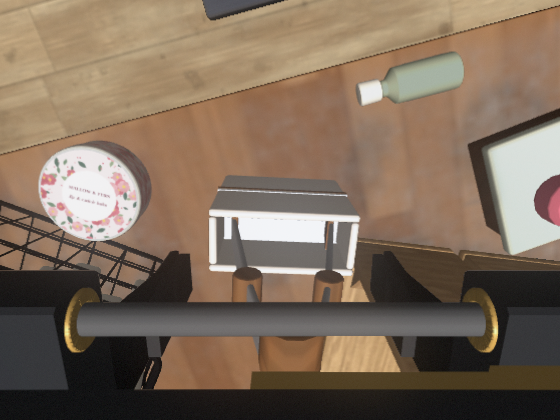

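View pics/s4c.png

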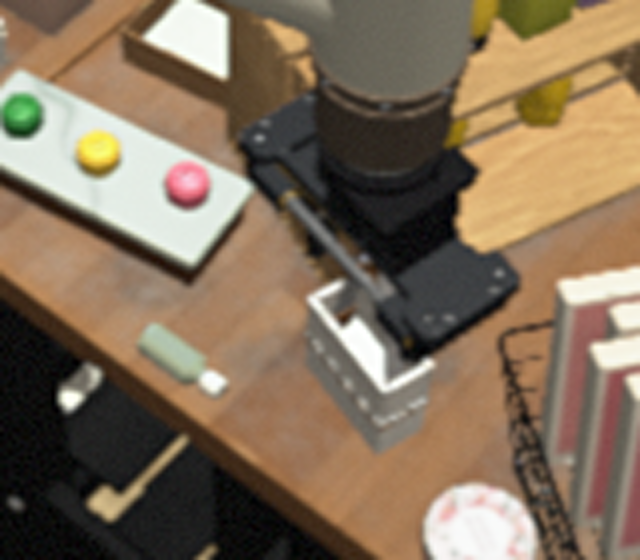

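Call:
apply_moves([
  [0,0.0015,0.004],
], twist=[0], claw=[0.8])

```text
time_s: 6.5
tcp_pos: [0.447, -0.0731, 0.1512]
ee_rot: [[0.046, 0.243, 0.969], [0.016, 0.97, -0.244], [-0.999, 0.027, 0.04]]
wrist_force: [0.4, -0.5, 0.2]
gripper_width: 0.964
```

Call:
apply_moves([
  [0,0,0],
  [0,0,0],
  [0,0,0],
  [0,0,0],
], twist=[0,0,0,0], claw=[0.62,0.58,0.57,0.57])

```text
time_s: 6.9
tcp_pos: [0.4485, -0.0728, 0.1516]
ee_rot: [[0.047, 0.243, 0.969], [0.016, 0.97, -0.244], [-0.999, 0.027, 0.042]]
wrist_force: [0.2, -0.9, 0.4]
gripper_width: 0.636
```

Call:
apply_moves([
  [0,0,0],
  [0,0,0],
  [0,0,0],
], twist=[0,0,0], claw=[0.56,0.56,0.56])

```text
time_s: 7.2
tcp_pos: [0.4484, -0.0729, 0.1518]
ee_rot: [[0.047, 0.243, 0.969], [0.016, 0.97, -0.244], [-0.999, 0.027, 0.042]]
wrist_force: [-0.3, 0.1, -0.8]
gripper_width: 0.566
```

Call:
apply_moves([
  [-0.006,0,0],
  [-0.008,0,0],
  [-0.01,0,0],
  [-0.01,0,0],
], twist=[0,0,0,0], claw=[0.56,0.56,0.56,0.56])

```text
time_s: 7.6
tcp_pos: [0.4456, -0.0735, 0.1869]
ee_rot: [[0.044, 0.243, 0.969], [0.016, 0.97, -0.244], [-0.999, 0.026, 0.038]]
wrist_force: [-0.3, 0.9, -0.6]
gripper_width: 0.562
```

```bash
python3 -c "
from h import *
cap('wrist','w5.png');cap('scene','s5.png')
plan([.447,-.071,.26],76,6)
a=cv2.imread('pics/s5.png');cv2.imwrite('pics/s5c.png',cv2.resize(a[190:330,230:390],None,fx=4,fy=4,interpolation=cv2.INTER_CUBIC))"
```

```text
t 7.7 tcp [ 0.4467 -0.0734  0.188 ] yaw 75.95 xaxis [ 0.048  0.016 -0.999] d [0.0003 0.0024 0.072 ] F [-0.1 -1.  -0.5] w 0.562
twist/row -0.01 [[-0.012, 0.0007, 0.0005], [-0.012, 0.0007, 0.0005], [-0.012, 0.0007, 0.0005], [-0.012, 0.0007, 0.0005], [-0.012, 0.0007, 0.0005], [-0.012, 0.0007, 0.0005]]
```

View pics/w5.png

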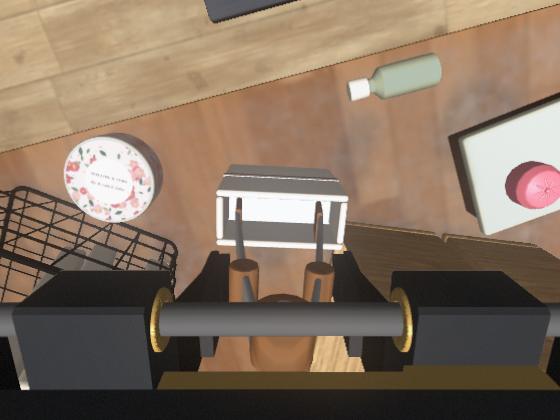

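View pics/s5c.png

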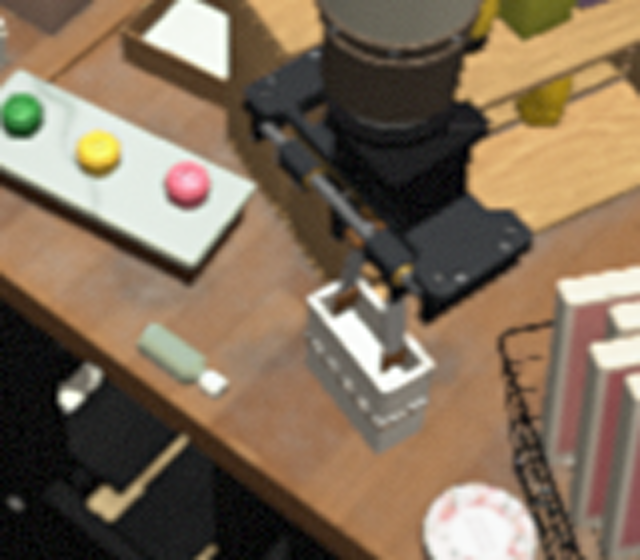

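Call:
apply_moves([
  [-0.014,0,0],
  [-0.018,0,0],
  [-0.02,0,0],
  [-0.02,0,0],
  [-0.02,0,-0.004],
  [-0.02,0,-0.006],
  [-0.018,0,-0.008],
  [-0.012,0.01,-0.008],
], twist=[0,0,0,0,0,0,0,0], claw=[0.56,0.56,0.56,0.56,0.56,0.56,0.56,0.56])

```text
time_s: 8.5
tcp_pos: [0.4142, -0.0599, 0.3324]
ee_rot: [[0.041, 0.246, 0.968], [0.017, 0.969, -0.247], [-0.999, 0.027, 0.036]]
wrist_force: [-0.1, -0.2, -1.6]
gripper_width: 0.561
```

```bash
python3 -c "
from h import *
p=cap('scene','s6.png')
plan([.40,.1,.33],76,6)
print(np.round(r.sense()['joints'],1))
a=cv2.imread('pics/s6.png');cv2.imwrite('pics/s6c.png',cv2.resize(a[110:300,150:400],None,fx=3.2,fy=3.2,interpolation=cv2.INTER_CUBIC))
for X in ([.47,.34,0],[.47,.34,.1],[.47,.34,.2],[.45,.364,0],[.45,.364,.211],[.40,.364,0],[.4,.364,.211],[.5,.36,0],[.5,.36,.211]): print(X,((proj(p,X)[0]-[150,110])*3.2).round())
"
```

```text
t 8.55 tcp [ 0.4144 -0.0589  0.3344] yaw 75.84 xaxis [ 0.045  0.018 -0.999] d [-0.0144  0.1589 -0.0044] F [-0.4  0.5  0.6] w 0.56
twist/row -0.03 [[0.0011, 0.0251, -0.0089], [0.0011, 0.0251, -0.0088], [0.0011, 0.0251, -0.0088], [0.0011, 0.0251, -0.0088], [0.0011, 0.0251, -0.0088], [0.0011, 0.0251, -0.0088]]
[  14.1   -3.7  -17.    -0.4  -74.  -118.2]
[0.47, 0.34, 0] [241. 340.]
[0.47, 0.34, 0.1] [231. 275.]
[0.47, 0.34, 0.2] [219. 202.]
[0.45, 0.364, 0] [212. 340.]
[0.45, 0.364, 0.211] [184. 193.]
[0.4, 0.364, 0] [177. 368.]
[0.4, 0.364, 0.211] [144. 221.]
[0.5, 0.36, 0] [248. 315.]
[0.5, 0.36, 0.211] [226. 168.]
```

View pics/s6c.png

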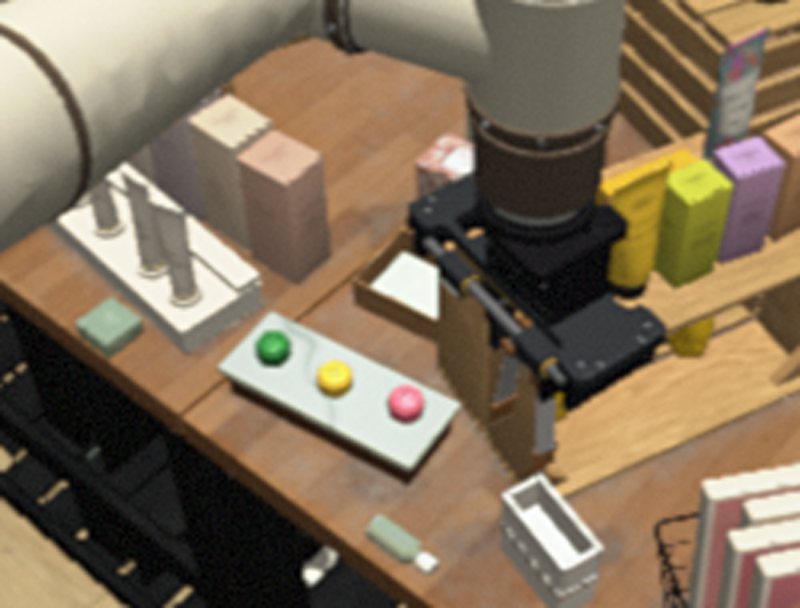

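Call:
apply_moves([
  [0.001,0.015,-0.006],
  [0.001,0.021,-0.008],
  [0.001,0.025,-0.009],
  [0.001,0.026,-0.006],
  [0.001,0.027,-0.004],
  [0.001,0.027,-0.002],
  [0.001,0.027,0.0],
  [0.004,0.027,0.0],
  [0.006,0.027,0.002],
  [0.008,0.027,0.004],
  [0.01,0.025,0.005],
  [0.01,0.02,0.006],
], twist=[-1.2,-1.2,-1.2,-1.2,-1.2,-1.2,-1.2,-1.2,-1.2,-1.2,-1.2,-1], claw=[0.56,0.56,0.56,0.56,0.56,0.56,0.56,0.56,0.56,0.56,0.56,0.56])

```text
time_s: 9.75
tcp_pos: [0.4336, 0.2492, 0.2927]
ee_rot: [[0.046, -0.01, 0.999], [0.022, 1.0, 0.009], [-0.999, 0.021, 0.046]]
wrist_force: [-0.1, -0.1, -2.1]
gripper_width: 0.559
```

```bash
python3 -c "
from h import *
plan([.4475,.2695,.25],90,5)
print(np.round(r.sense()['joints'],1))
"
```

```text
t 9.75 tcp [0.4336 0.2492 0.2927] yaw 90.59 xaxis [ 0.046  0.022 -0.999] d [ 0.0139  0.0203 -0.0427] F [-0.1 -0.1 -2.1] w 0.559
twist/row 0.12 [[0.0087, 0.0039, 0.0024], [0.0087, 0.0039, 0.0024], [0.0087, 0.0039, 0.0024], [0.0087, 0.0039, 0.0024], [0.0087, 0.0039, 0.0024]]
[  49.3    6.   -13.5    1.3  -67.8 -139.1]
```

Call:
apply_moves([
  [0.009,0.004,0.0025],
  [0.009,0.004,0.0025],
  [0.009,0.004,0.0025],
  [0.008,0.004,0.0025],
  [0,0,0],
], twist=[0,0,0,0,0], claw=[0.56,0.56,0.56,0.56,0.56])

```text
time_s: 10.25
tcp_pos: [0.4449, 0.2663, 0.2526]
ee_rot: [[0.041, -0.01, 0.999], [0.017, 1.0, 0.01], [-0.999, 0.017, 0.041]]
wrist_force: [0.6, 0.1, -0.3]
gripper_width: 0.561
```

```bash
python3 -c "
from h import *
w=cap('wrist','w7.png')
for X in ([.451,.2695,.072],[.451,.2695,.0585],[.451,.2695,.045]): print(proj(w,X))
for o in imaging.regions_of('green_soap',w)[:1]:
  ys,xs=np.where(o['mask']);print(o['p'],o['centre'],xs.min(),xs.max(),ys.min(),ys.max()); print(at_z(w,o['centre'],.0585))
plan([.4475,.2695,.20],90,5)
a=cv2.imread('pics/w7.png');cv2.imwrite('pics/w7c.png',cv2.resize(a[100:300,160:410],None,fx=3,fy=3,interpolation=cv2.INTER_CUBIC))
p=cap('scene','s7.png');print(proj(p,[.451,.2695,.0585]))
a=cv2.imread('pics/s7.png');cv2.imwrite('pics/s7c.png',cv2.resize(a[130:280,180:330],None,fx=4,fy=4,interpolation=cv2.INTER_CUBIC))
"
```

```text
[[280.99868766 189.634767  ]]
[[280.76477542 185.68619126]]
[[280.54724822 182.0141755 ]]
0.7 [277.9, 183.5] 264 299 167 204
[0.4488737  0.26675925 0.0585    ]
t 10.35 tcp [0.4452 0.2664 0.2539] yaw 90.6 xaxis [ 0.042  0.019 -0.999] d [ 0.0023  0.0031 -0.0539] F [-0.2 -0.2 -1.5] w 0.562
twist/row 0.12 [[0.0108, 0.0004, 0.0], [0.0108, 0.0004, 0.0], [0.0108, 0.0004, 0.0], [0.0108, 0.0004, 0.0], [0.0108, 0.0004, 0.0]]
[[234.63458095 218.58131467]]
```

View pics/w7.png

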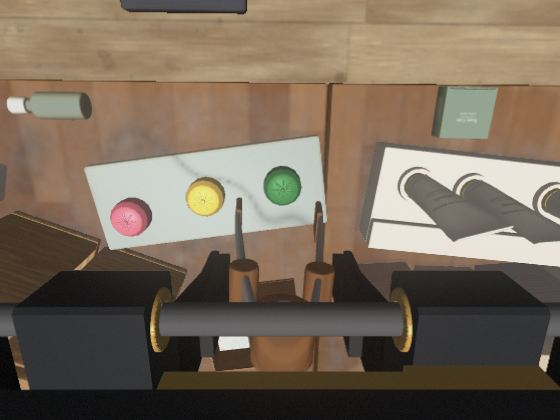

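View pics/s7c.png

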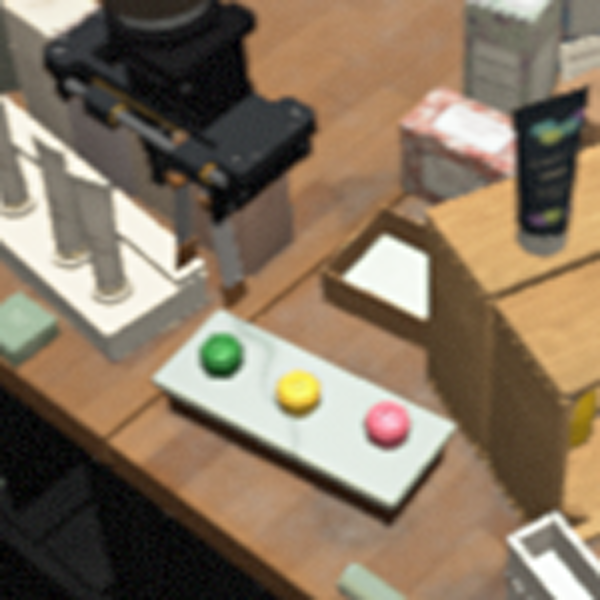

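```bash
python3 -c "
from h import *
w=cap('wrist')
for x in(.437,.448,.459):
  for dy in(-.026,.026): print(x,dy,[((proj(w,[x,.2664+dy,z])[0]-[160,100])*3).round().tolist() for z in(.146,.173)])
print(r.sense()['tcp_pos'])
"
```

```text
0.437 -0.026 [[245.0, 293.0], [235.0, 331.0]]
0.437 0.026 [[462.0, 294.0], [475.0, 332.0]]
0.448 -0.026 [[246.0, 336.0], [236.0, 378.0]]
0.448 0.026 [[460.0, 338.0], [473.0, 379.0]]
0.459 -0.026 [[247.0, 379.0], [237.0, 424.0]]
0.459 0.026 [[458.0, 380.0], [470.0, 425.0]]
[0.44534116 0.26669363 0.25464065]
```

View pics/w7c.png

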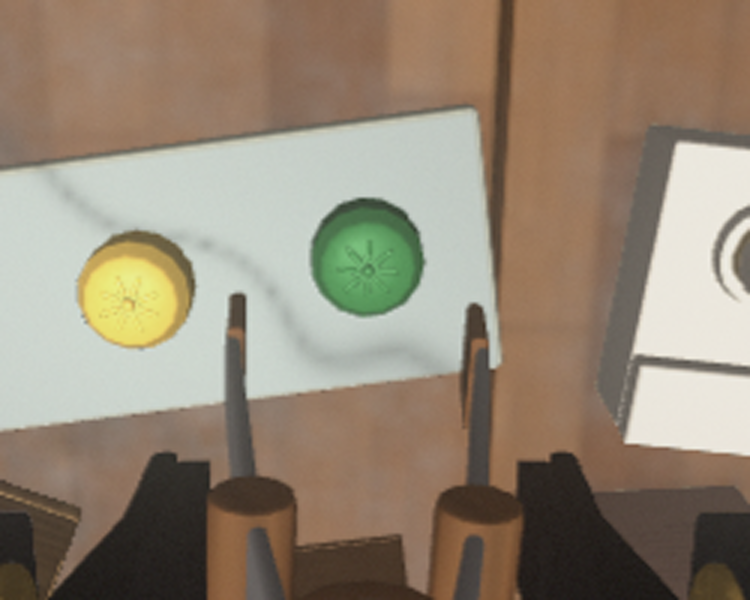

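Call:
apply_moves([
  [0.01,0.001,0.0005],
  [0.01,0.001,0.0005],
  [0.01,0.001,0.0005],
  [0.01,0.0005,0],
  [0.01,0.0005,0],
  [0.006,0,0],
  [0,0,0],
], twist=[0,0,0,0,0,0,0], claw=[0.56,0.56,0.56,0.56,0.56,0.56,0.56])

```text
time_s: 11.15
tcp_pos: [0.4492, 0.2718, 0.1942]
ee_rot: [[0.044, -0.01, 0.999], [0.02, 1.0, 0.009], [-0.999, 0.02, 0.044]]
wrist_force: [-0.5, 0.2, -0.8]
gripper_width: 0.559
```

```bash
python3 -c "
from h import *
w=cap('wrist','w8.png')
print(((proj(w,[.451,.2695,.0585])[0]-[160,100])*3).round())
plan([.4463,.2695,.157],90,5)
t=r.sense()['tcp_pos'];z=t[2]-.107
for X in([.439,.2665-.0285,z],[.439,.2665+.0285,z]): X=np.array(X)+[t[0]-.4453,t[1]-.2667,0];print(X.round(4),((proj(w,X)[0]-[160,100])*3).round())
a=cv2.imread('pics/w8.png');cv2.imwrite('pics/w8c.png',cv2.resize(a[100:300,160:410],None,fx=3,fy=3,interpolation=cv2.INTER_CUBIC))
"
```

```text
[344. 299.]
t 11.2 tcp [0.4494 0.2719 0.1946] yaw 90.59 xaxis [ 0.044  0.021 -0.999] d [-0.0031 -0.0024 -0.0376] F [ 0.3  0.8 -0.5] w 0.561
twist/row 0.12 [[0.0075, -0.0006, -0.001], [0.0075, -0.0006, -0.001], [0.0075, -0.0006, -0.001], [0.0075, -0.0006, -0.001], [0.0075, -0.0006, -0.001]]
[0.4431 0.2432 0.0876] [234. 304.]
[0.4431 0.3002 0.0876] [473. 305.]
```

View pics/w8c.png

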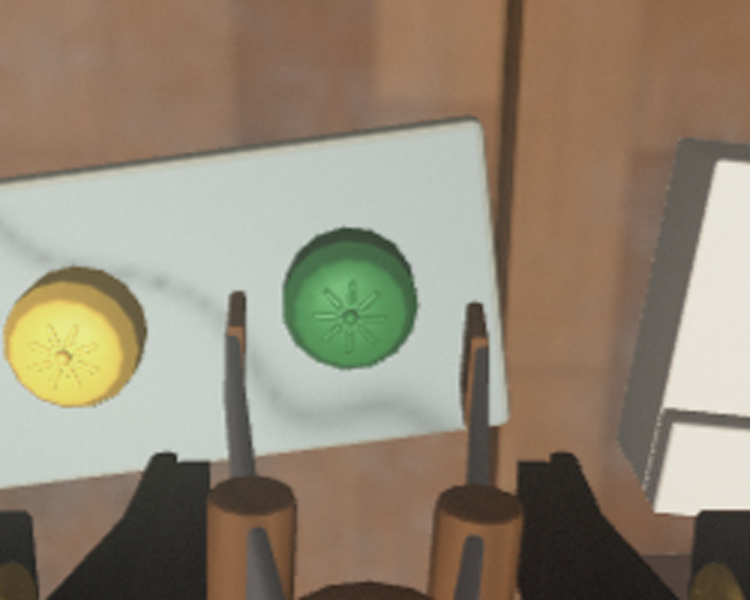

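Call:
apply_moves([
  [0.009,-0.001,-0.0015],
  [0.009,-0.001,-0.0015],
  [0.009,-0.0005,-0.001],
  [0.006,-0.0005,-0.001],
], twist=[0,0,0,0], claw=[0.56,0.56,0.56,0.56])

```text
time_s: 11.6
tcp_pos: [0.4465, 0.2702, 0.1605]
ee_rot: [[0.047, -0.011, 0.999], [0.023, 1.0, 0.009], [-0.999, 0.023, 0.047]]
wrist_force: [0.2, -1.2, -0.7]
gripper_width: 0.56
```

```bash
python3 -c "
from h import *
w=cap('wrist','w9.png');p=cap('scene','s9.png')
plan([.447,.271,.157],90,1)
a=cv2.imread('pics/w9.png');cv2.imwrite('pics/w9c.png',cv2.resize(a[100:300,160:410],None,fx=3,fy=3,interpolation=cv2.INTER_CUBIC))
a=cv2.imread('pics/s9.png');cv2.imwrite('pics/s9c.png',cv2.resize(a[180:260,190:290],None,fx=6,fy=6,interpolation=cv2.INTER_CUBIC))
"
```

```text
t 11.7 tcp [0.4462 0.2698 0.1602] yaw 90.6 xaxis [ 0.046  0.022 -0.999] d [ 0.0008  0.0012 -0.0032] F [-1.3 -0.5 -0.6] w 0.562
twist/row 0.6 [[0.0033, 0.0011, 0.0007]]
```

View pics/w9c.png

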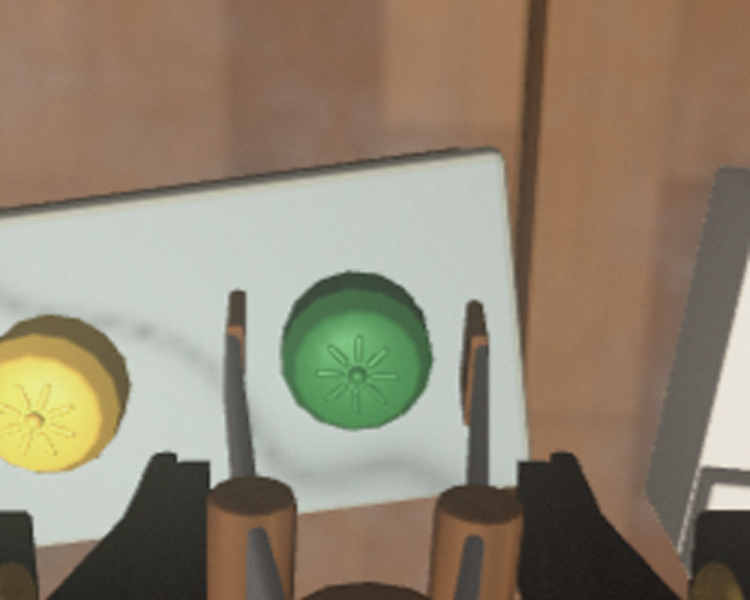

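View pics/s9c.png

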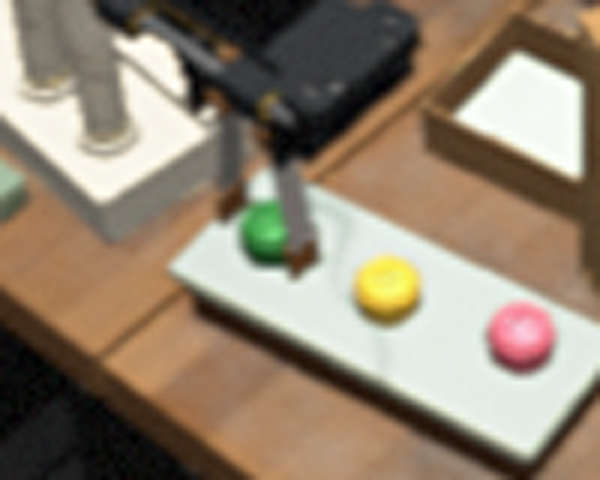

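Call:
apply_moves([
  [0.0035,0.0005,-0.001],
  [0,0,0],
  [0,0,0],
  [0,0,0],
  [0,0,0],
  [0,0,0],
  [0,0,0],
], twist=[0,0,0,0,0,0,0], claw=[0.56,0.54,0.52,0.48,0.44,0.4,0.36])

```text
time_s: 12.4
tcp_pos: [0.446, 0.2712, 0.1575]
ee_rot: [[0.048, -0.011, 0.999], [0.024, 1.0, 0.01], [-0.999, 0.024, 0.048]]
wrist_force: [0.2, -0.5, -1.1]
gripper_width: 0.497
```

```bash
python3 -c "
from h import *
w=cap('wrist','w10.png')
plan([.447,.271,.157],90,1)
a=cv2.imread('pics/w10.png');cv2.imwrite('pics/w10c.png',cv2.resize(a[100:300,160:410],None,fx=3,fy=3,interpolation=cv2.INTER_CUBIC))
"
```

```text
t 12.45 tcp [0.446  0.2712 0.1575] yaw 90.63 xaxis [ 0.048  0.024 -0.999] d [ 0.001  -0.0002 -0.0005] F [-1.   0.1 -1.7] w 0.494
twist/row 0.63 [[0.0006, -0.0002, 0.001]]
```

View pics/w10c.png

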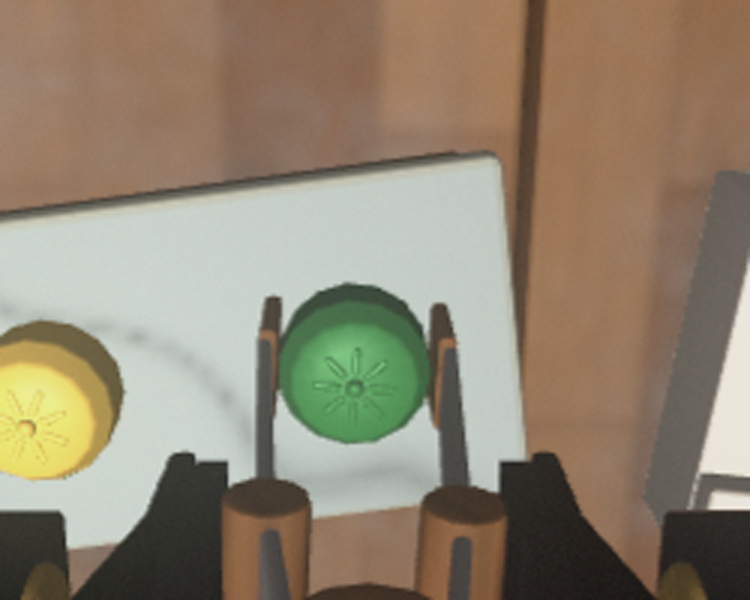

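Call:
apply_moves([
  [0,0,0],
  [0,0,0],
  [0,0,0],
  [-0.004,0,0],
  [-0.006,0,0],
  [-0.008,0,0],
  [-0.008,0,0],
], twist=[0,0,0,0,0,0,0], claw=[0.3,0.25,0.2,0.2,0.2,0.2,0.2])

```text
time_s: 13.15
tcp_pos: [0.4442, 0.27, 0.1845]
ee_rot: [[0.046, -0.011, 0.999], [0.022, 1.0, 0.01], [-0.999, 0.022, 0.046]]
wrist_force: [-0.1, 0.8, -0.7]
gripper_width: 0.493
```

```bash
python3 -c "
from h import *
w=cap('wrist','w11.png')
p=cap('scene','s11.png')
plan([.447,.271,.33],90,1)
a=cv2.imread('pics/w11.png')[100:300,160:410];b=cv2.imread('pics/s11.png')[160:260,190:315]
cv2.imwrite('pics/c11.png',np.hstack([cv2.resize(a,(400,320)),cv2.resize(b,(400,320),interpolation=cv2.INTER_CUBIC)]))
"
```

```text
t 13.25 tcp [0.4449 0.2707 0.1855] yaw 90.64 xaxis [ 0.049  0.025 -0.999] d [0.0021 0.0003 0.1445] F [0.3 0.1 0.2] w 0.496
twist/row 0.64 [[-0.1442, 0.0038, 0.0092]]
```

View pics/c11.png

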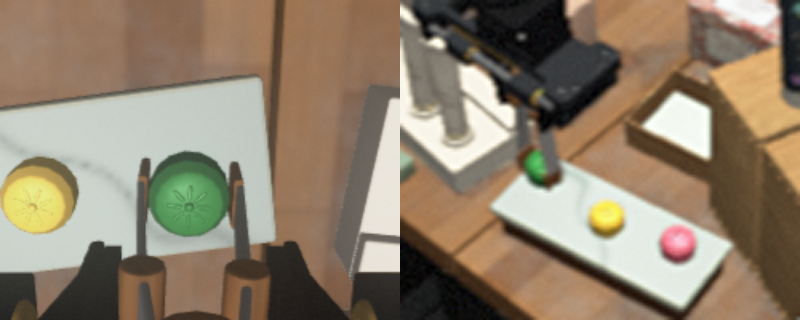

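Call:
apply_moves([
  [-0.012,0,0],
  [-0.016,0,0],
  [-0.018,0,0],
  [-0.018,0,0],
  [-0.018,0,0],
  [-0.018,0,0],
  [-0.018,0,0],
  [-0.016,0,0],
  [-0.01,0,0],
  [0,0,0],
], twist=[0,0,0,0,0,0,0,0,0,0], claw=[0.2,0.2,0.2,0.2,0.2,0.2,0.2,0.2,0.2,0.2])

```text
time_s: 14.25
tcp_pos: [0.4366, 0.2657, 0.3414]
ee_rot: [[0.051, -0.011, 0.999], [0.026, 1.0, 0.01], [-0.998, 0.026, 0.051]]
wrist_force: [0.2, 0.5, -1.0]
gripper_width: 0.495
```

```bash
python3 -c "
from h import *
import pickle
w=cap('wrist','w12.png')
p=cap('scene','s12.png');q=cap('side','d12.png')
pickle.dump([{k:x[k] for k in('mtx','distortion','view')} for x in(w,p,q)],open('v12.pkl','wb'))
plan([.637,.23,.33],90,8)
b=cv2.imread('pics/s12.png')[160:260,220:345]
cv2.imwrite('pics/s12c.png',cv2.resize(b,None,fx=6,fy=6,interpolation=cv2.INTER_CUBIC))
"
```

```text
t 14.4 tcp [0.4359 0.2651 0.3387] yaw 90.61 xaxis [ 0.047  0.023 -0.999] d [ 0.2011 -0.0351 -0.0087] F [ 1.3  0.3 -1.7] w 0.496
twist/row 0.08 [[0.0022, -0.0047, 0.025], [0.0022, -0.0047, 0.025], [0.0022, -0.0046, 0.025], [0.0022, -0.0046, 0.025], [0.0022, -0.0046, 0.025], [0.0022, -0.0045, 0.025], [0.0022, -0.0045, 0.0251], [0.0022, -0.0045, 0.0251]]
```

View pics/s12c.png

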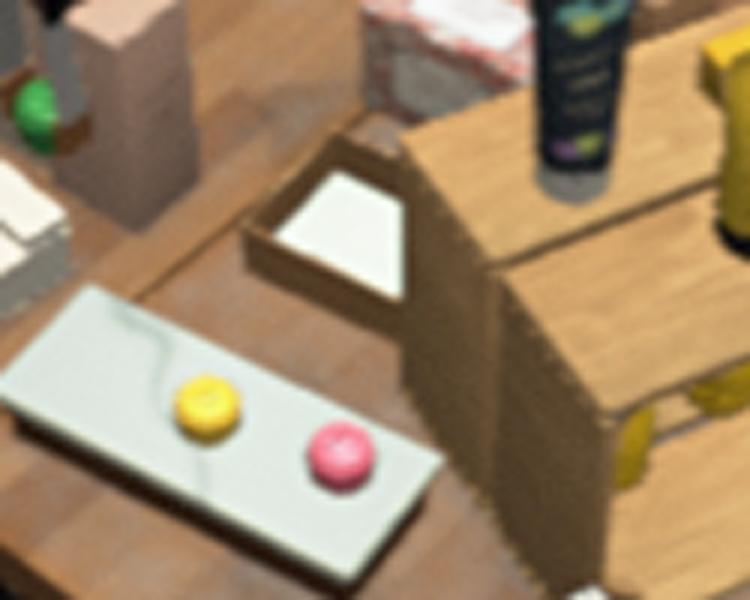

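View pics/w12.png

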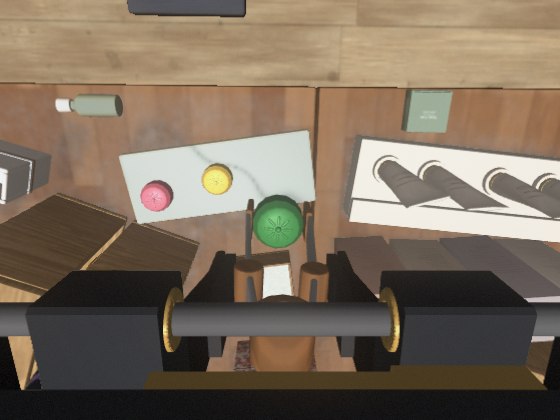

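View pics/d12.png

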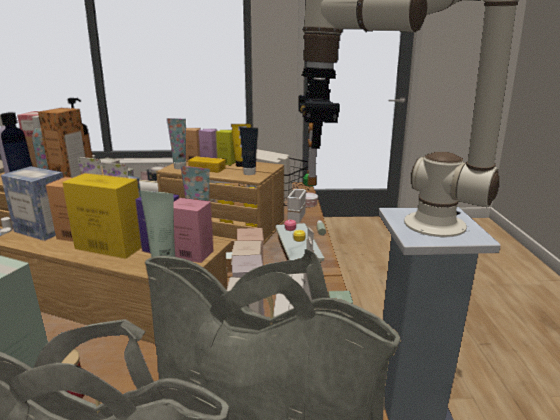

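```bash
python3 -c "
from h import *
import pickle
w,p,q=pickle.load(open('v12.pkl','rb'))
f=lambda x,y:(220+x/6,160+y/6)
A=at_z(p,f(246,223),.04);B=at_z(p,f(340,133),.04);C=at_z(p,f(404,297),.04)
print(A,B,C,np.linalg.norm(B-A))
w1=pickle.load(open('w1.pkl','rb'))
for v in ([.5974,.1776,.04],[.5847,.2864,.04],A):
  print(proj(p,v),proj(w1,v))
def box(cx,cy,th):
  c,s=np.cos(th),np.sin(th);return [[cx+c*a-s*b,cy+s*a+c*b,.04] for a,b in((-.0475,-.055),(-.0475,.055),(.0475,.055),(.0475,-.055))]
im=cv2.imread('pics/s12.png');im2=cv2.imread('pics/w1.png')
import sys
O=[]
for im,P,(x0,y0,x1,y1) in((cv2.imread('pics/s12.png'),p,(240,160,320,220)),(cv2.imread('pics/w1.png'),w1,(400,200,520,290))):
  k=5;c=cv2.resize(im[y0:y1,x0:x1],None,fx=k,fy=k,interpolation=cv2.INTER_CUBIC)
  for cy,col in((.2375,(0,0,255)),(.228,(255,0,255))):
    pts=((proj(P,box(.637,cy,np.radians(6.7)))-[x0,y0]+.5)*k).astype(int)
    cv2.polylines(c,[pts.reshape(-1,1,2)],True,col,1)
  O.append(cv2.resize(c,(400,300)))
cv2.imwrite('pics/box.png',np.hstack(O))
"
```

```text
[0.58691204 0.28160707 0.04      ] [0.67579889 0.28876212 0.04      ] [0.60158744 0.17739683 0.04      ] 0.08917436461305184
[[286.46474305 210.19364503]] [[420.75469361 258.09162539]]
[[259.51683509 196.86654757]] [[494.64831967 225.37961617]]
[[261.         197.16666667]] [[491.52260271 227.90076051]]
```

View pics/box.png

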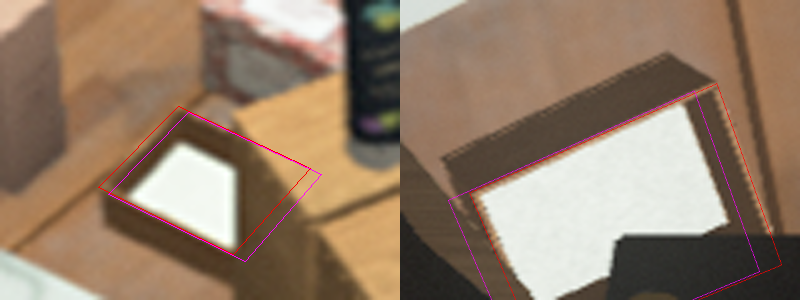

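Call:
apply_moves([
  [0.001,-0.002,0.012],
  [0.002,-0.003,0.018],
  [0.002,-0.004,0.022],
  [0.002,-0.005,0.025],
  [0.002,-0.005,0.025],
  [0.002,-0.005,0.025],
  [0.002,-0.005,0.025],
  [0.002,-0.004,0.02],
  [0.001,-0.002,0.012],
], twist=[0,0,0,0,0,0,0,0,0], claw=[0.2,0.2,0.2,0.2,0.2,0.2,0.2,0.2,0.2])

```text
time_s: 15.3
tcp_pos: [0.631, 0.228, 0.3171]
ee_rot: [[0.032, -0.012, 0.999], [0.012, 1.0, 0.012], [-0.999, 0.012, 0.032]]
wrist_force: [0.0, -0.0, -1.6]
gripper_width: 0.496
```

```bash
python3 -c "
from h import *
plan([.633,.235,.32],90,3)
"
```

```text
t 15.3 tcp [0.631  0.228  0.3171] yaw 90.71 xaxis [ 0.032  0.012 -0.999] d [0.002  0.007  0.0029] F [ 0.  -0.  -1.6] w 0.496
twist/row 0.24 [[-0.0009, 0.0023, 0.0007], [-0.0009, 0.0023, 0.0007], [-0.0009, 0.0023, 0.0007]]
```

Call:
apply_moves([
  [0,0.003,0.001],
  [0,0.004,0.001],
  [0,0,0],
  [0,0,0],
], twist=[0,0,0,0], claw=[0.2,0.2,0.2,0.2])

```text
time_s: 15.7
tcp_pos: [0.6344, 0.2343, 0.3116]
ee_rot: [[0.025, -0.01, 1.0], [0.008, 1.0, 0.01], [-1.0, 0.008, 0.025]]
wrist_force: [0.5, 0.4, -1.8]
gripper_width: 0.496
```

```bash
python3 -c "
from h import *
w=cap('wrist','w13.png');p=cap('scene','s13.png');q=cap('side','d13.png')
G=[]
for n,x in(('w',w),('s',p),('d',q)):
  for o in imaging.regions_of('green_soap',x)[:1]:
    ys,xs=np.where(o['mask']);print(n,o['p'],o['centre'],xs.min(),xs.max(),ys.min(),ys.max()); c=((xs.min()+xs.max())/2,(ys.min()+ys.max())/2);G.append((x,o['centre']))
    print(at_z(x,o['centre'],r.sense()['tcp_pos'][2]-.095))
  print(proj(x,[.637,.235,.22]))
  for nm in ('pink_soap','yellow_soap'):
    if n=='s':
      for o in imaging.regions_of(nm,x)[:1]: print(nm,at_z(x,o['centre'],.0585))
if len(G)>1: print('tri',tri(G))
plan([.633,.235,.32],90,3)
a=cv2.imread('pics/s13.png')[140:240,220:345]
b=cv2.imread('pics/w13.png')[150:310,180:380]
cv2.imwrite('pics/c13.png',np.hstack([cv2.resize(a,(400,320),interpolation=cv2.INTER_CUBIC),cv2.resize(b,(400,320))]))
print(r.sense()['joint_velocities'])
"
```

```text
w 0.76 [275.8, 218.9] 252 303 194 247
[0.63504116 0.23146932 0.21740022]
[[280.90051874 222.91023295]]
s 0.5 [280.2, 157.5] 276 283 152 163
[0.62927125 0.2298538  0.21742923]
[[280.56552757 154.88630977]]
pink_soap [0.47162562 0.12990158 0.0585    ]
yellow_soap [0.45564983 0.19369116 0.0585    ]
d 0.62 [227.2, 189.4] 225 232 185 193
[0.64932549 0.26612281 0.21720309]
[[232.97114757 184.39839508]]
tri [0.64413488 0.23552368 0.20511458]
t 16.1 tcp [0.6347 0.234  0.3122] yaw 90.55 xaxis [ 0.026  0.008 -1.   ] d [-0.0017  0.001   0.0078] F [ 0.3  0.  -1. ] w 0.5
twist/row 0.18 [[-0.0026, 0.0004, -0.0005], [-0.0026, 0.0004, -0.0005], [-0.0026, 0.0004, -0.0005]]
[-0.0470408   0.17832639  0.04982683 -0.03319206 -0.01988653 -0.02159994]
```

View pics/c13.png

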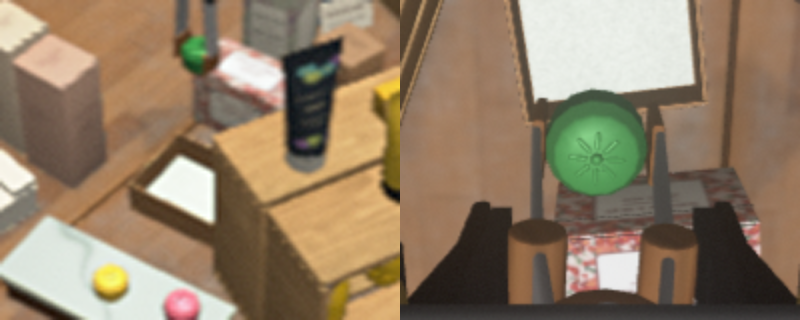

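```bash
python3 -c "
from h import *
import pickle
w=cap('wrist')
def box(cx,cy,th):
  c,s=np.cos(th),np.sin(th);return [[cx+c*a-s*b,cy+s*a+c*b,.04] for a,b in((-.0475,-.055),(-.0475,.055),(.0475,.055),(.0475,-.055))]
c=cv2.cvtColor(w['pixels'],cv2.COLOR_RGB2BGR)[60:280,180:420]
c=cv2.resize(c,None,fx=2.6,fy=2.6,interpolation=cv2.INTER_CUBIC)
pts=((proj(w,box(.637,.235,np.radians(6.7)))-[180,60]+.5)*2.6).astype(int)
cv2.polylines(c,[pts.reshape(-1,1,2)],True,(0,0,255),1)
cv2.imwrite('pics/w14.png',c);print(pts,r.sense()['tcp_pos'])
"
```

```text
[[121 186]
 [377 158]
 [392 370]
 [153 395]] [0.63472554 0.23400789 0.31208469]
```

View pics/w14.png

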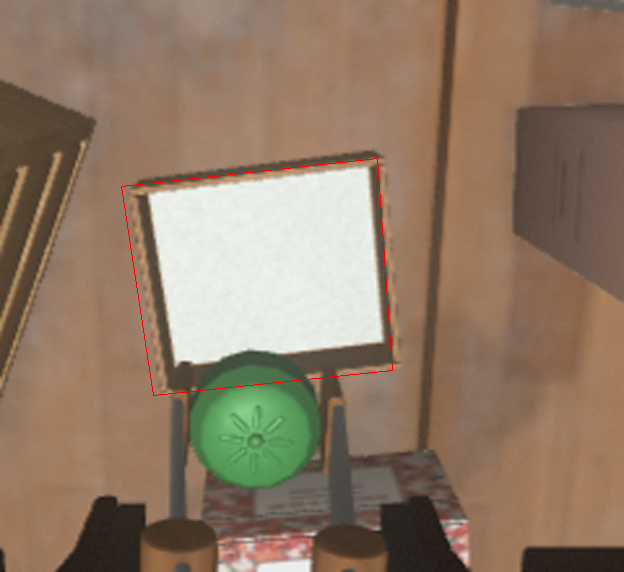

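```bash
python3 -c "
from h import *
import pickle
w=pickle.load(open('v12.pkl','rb'))[0]
print(at_z(w,(155.5,196.5),.0585),at_z(w,(216.5,180),.0585))
s=r.sense();print(s['time_s'],s['gripper_width'],s['tcp_pos'],job.finish_job())
"
```

```text
[0.48444365 0.12276587 0.0585    ] [0.46354197 0.19666729 0.0585    ]
the job is handed in; nothing more can be done
16.15 0.4980668032871524 [0.63472554 0.23400789 0.31208469] None
```

I handed the job in at 16.15 s. The green soap was hanging in the tongs above the gift box, and the gripper held steady at 0.498 opening. The system reports no verdict, so the result below rests on my own last measurements.

**What I did:**
1. I pinched the tongs' grips about 12 mm above the grip point, so the gripper's body stayed clear of the crate, and lifted them out of the caddy.
2. I carried them past the front of the crate, lowered the open jaws over the green soap, closed them and lifted it off the board.
3. I moved the soap up and over to the box.

**Last checks:**
- **Soap position:** its centre was at about (0.636, 0.232, 0.217). I put the box middle at about (0.637, 0.236), so the soap is roughly 5 mm off, well inside the 30 mm limit.
- **Other soaps:** from the lifted view, just before moving over to the box, the pink and yellow soaps were within about 2 mm of their first measured positions. The bottle, tin and balm looked undisturbed in the pictures.
- **Forces:** wrist force never read more than about 2 N, so I saw no sign of a collision.

**Checks that disagreed:**
- **Side camera:** its reading of the soap was about 35 mm off from the other two. The network's mask there was small, only about 8 pixels wide. I relied on the wrist and scene cameras, which agreed to within about 6 mm.
- **Scene camera:** the network's last positions for the pink and yellow soaps differed by up to 14 mm from the wrist-camera values. The pictures show both standing where they were.
- **Tool tilt:** the tool picked up a tilt of up to about 3° during the moves, leaving about 1.5° at the end. It did not affect the grasp.

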